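# Set the tart oven's bench timer to 25 minutes and start it

### The arm

A 6-joint arm with a two-finger parallel gripper is mounted at the origin on the work surface. World frame = base frame: x ahead of the robot, y to its left, z up, the work surface at z = 0. Lengths are in m, angles in rad, forces in N, time in s.
With the tool pointing down it reaches from about 0.3 to 0.775 m from the base axis. Payload 14.6 kg.
Tool frame: the origin (TCP) lies at the very end of the fingers, on their centre line; the grasp point (between the pads) lies 19 mm behind it; z points along the fingers, y is the line along which they close (so a half turn about z gives the same grasp; the last joint's range is limited). The gripper opens to 94 mm and grips with 3 to 60 N. Pads are 16 mm wide; open, the fingers measure 119 mm over their backs; the gripper's body (75 mm by 177 mm) begins 78 mm behind the grasp point.
Start: joints at [-1.319, 0.3, 1.521, -0, 1.321, -0.067], TCP at [0.172, -0.522, 0.172] pointing down, gripper open.
Joint ranges: [-3.03, 3.03], [-0.79, 2.21], [0.23, 2.52], [-1.04, 4.18], [0, 3.07], [-2.55, 2.55]. Speed limits (rad/s): [2.22, 2.22, 2.57, 3.14, 3.14, 3.14].

### API

Orientations are given as [roll, pitch, yaw] about the fixed x, y, z axes, in that order (R = Rz(yaw) Ry(pitch) Rx(roll)).
In Python, from station import ctrl gives the robot as it stands.
- The arm moves only by the tool carry_out, never from a script. Its argument "motion" is text: rows parted by semicolons, each of 7 numbers parted by spaces: the shift along the world's x, y, z in m, then the turn, a rotation vector about the world's x, y, z in degrees, then the closure in counts, from 0 (fully open) to 255 (shut). In form: dx dy dz wx wy wz hand; .... A call has 1 to 20 rows; each row shifts and turns the commanded pose from where the row before left it; what a row does not reach is not made up. A row lasts 1/12 s, in which the tool goes at most 41.7 mm and 7.16 degrees, less where a joint would pass 70% of its speed; a pose out of reach is approached as far as the arm can. A call is refused whole if a number of a shift passes 0.0417 or a number of a turn 7.16, either way. A call with a gripper value outside its range is refused whole. The fingers move at their own pace and stop on an object; "grip_force" is the grip in N (left out, the last holds). Time passes only in rows, so rows that do not move let the fingers close. It gives the time, the measured TCP pose, the force, the opening and the grip force at its end, in the units of the state.
- ctrl.get_obs(): the state, without advancing time (a new reading comes with each control period).
- ctrl.camera(name): name is "side" or "top" or "wrist"; returns a dict with "pixels" (384x512x3 uint8, red, green, blue), "range_z" (384x512 float32, m along the optical axis (not along the pixel's ray), 0 where there is no reading), "K" (3x3 intrinsics, pixels), "position" and "attitude" of the camera in the world. Camera axes: x right, y up, looking along -z (the intrinsics and any distortion apply to the point x, -y, -z); pixel columns grow to the right and rows downward; lengths in m; the calibration is good to about 2 mm. A picture is of the moment at which its call begins.
- ctrl.hand_in(): hands the job in; it is judged then, once.
The state is a dict: "time_s": time; "qpos": joint angles; "joint_vel": joint speeds; "tau": joint torques, N m; "ee_pos": TCP position; "eef_rot": TCP orientation; "force": force on the tool from outside, world axes, zero at the start; "moment": the same for the moment, N m; "grip_width": finger opening in m; "grip_force": force on a finger pad.
Only numpy, scipy, OpenCV 4.12 (cv2) and the standard library are available. Lean on these libraries where they do the work, as an engineer would, in place of code of your own. Each camera call takes 0.05 s, during which the arm holds its last target. There are 200 camera calls.

### The job

Set the white bench timer to 25 minutes and start it: press the release tab and slide the steel guard fully open, roll the two knurled thumbwheels by their edges until the left-hand (tens) window, seen from the robot, shows 2 and the right-hand (units) window shows 5, each digit standing squarely in its window. Then slide the guard fully home until its tab springs up and latches, and only then press the round start button right down and let it go. Leave the tart, tins, bowl and scraper around it where they are.

Things in the scene. Friction and masses are not known exactly. Their poses are not given: they have to be found in the camera images.
- console: timer: fixed white box, 120 (own x) x 296 (own y) x 66 mm high; origin under its centre. Own +x away from the robot, +y left, z up; all offsets (mm) in this frame. On top by y: start button -122, units window -74, units wheel -60, tens window -28, tens wheel -14, then plain deck where the guard parks. Lipped rails at x 43 to 54 either side, y 24 to 146, 76 high.
- guard (a joint): steel guard over wheels and windows, slides along the timer's +y: 0 closed (covers y -86 to 43, plate top 78 mm above the table), 0.1 m fully open (y 14 to 143, wheels and windows free). Friction about 1.2 N; stays where left. Latched at 0 until the tab is pressed.
- tab (a joint): how far the guard's release tab is down: 0 up, 0.0055 m hard stop. Spring 1.8 N at first, 6.8 N fully down. From 0.0045 its ears pass under the rail lips and the guard can slide; after 4 mm of sliding the lips hold it down at about 0.0045. When the guard comes fully home it springs up by itself and latches.
- tab_top (a point): middle of the black tab's upper face; rides on the guard. Tab up: 82 mm above the table, x 0, y 20 with the guard closed (y 120 open). Pad 46 (own x) x 32 mm (own y) between two cross ridges, 3 mm thick and 6 mm above the pad, at its -y and +y ends: a closed gripper pressed down between them can push the guard either way.
- tens (a joint): angle of the left thumbwheel (tens), rad. Digit n stands in the window at n x 0.6283; 2 is at 1.2566. Grows as its top edge is rolled along the timer's +x (away from the robot). Stops just beyond 0 and 9; no click detents, stays where left, friction about 1 N at the edge.
- units (a joint): angle of the right thumbwheel (units), as for the tens; 5 is at 3.1416.
- tens_edge (a point): topmost point of the tens wheel's black knurled edge, fixed to the timer (does not turn): x 0, y -14, 73 mm above the table. Axis along the timer's y, 35 mm below; knurl radius 35, 14 mm wide, standing 7 mm out of the box top over 42 mm. Pressed with about 5 N and dragged along the timer's x it rolls, 22 mm a digit.
- units_edge (a point): topmost point of the units wheel's knurled edge: x 0, y -60, 73 mm above the table; otherwise as for the tens.
- tens_window (a point): the tens digit now showing: black numerals 14 mm high on a white drum (radius 32 mm, turning with the wheel) in a light metal frame 24 mm long, just right of its knurled edge, top of the numerals towards +x of the timer
- units_window (a point): the units digit now showing, likewise
- start_top (a point): middle of the round steel start button's upper face, 26 mm across, 87 mm above the table when up, in a black collar 42 mm across and 78 mm high; moves with the button
- start (a joint): how far the start button is pressed: 0 = up, 0.005 m = fully down (5 N); springs back
- tart: a baked custard tart, 72 mm across, 20 mm high, origin under its centre; leave it alone
- tin_left: empty aluminium tart tin, 74 mm across, 24 mm high, in front of the timer; leave it alone
- tin_right: a second such tin; leave it alone
- bowl: white bowl, 170 mm across, 75 mm high; leave it alone
- scraper: dough scraper, flat steel blade with a white bar handle, 130 mm wide, 20 mm high; leave it alone

How it is judged:
By the outcome, as a careful person would: the job done as asked, in the order asked, and still so for the second after the job is handed in, with the robot touching nothing.
It also fails if it takes over 72 s, if anything falls off the work surface, if the arm or the gripper's body presses on something with over 40 N, if the wrist force passes 120 N, or if a joint passes its speed limit or range.

## Working session

There is one attempt and no reset: what is moved stays moved. The work goes in short steps, Python scripts to look and compute and a tool call to move; the robot and the scene stay as the last step left them, time stands still between calls to the robot, and variables do not carry over. Pictures are saved under pics/ and viewed, at most 10 in all, crops included, and the job is handed in when it is done.

Besides the shell and the picture viewer there is one more tool, called after ">>>" as name(argument=value, ...), one argument or row to a line, values as JSON. carry_out: Moves the arm, as the interface text tells. Its arguments: {"type":"object","properties":{"motion":{"type":"string"},"grip_force":{"type":"number"}},"required":["motion"]}

```bash
ls; mkdir -p pics
python3 - <<'E'
from station import ctrl
import cv2,numpy as np
o=ctrl.get_obs();print(o)
ims=[]
for n in("top","side"):
    c=ctrl.camera(n);np.savez(f"{n}0.npz",**c);print(n,c["K"],c["position"],c["attitude"])
    cv2.imwrite(f"pics/{n}0.png",c["pixels"][:,:,::-1])
E
```

```text
pics
{'time_s': 0.0, 'qpos': array([-1.31859146e+00,  3.00431786e-01,  1.52158055e+00, -2.16556610e-05,
        1.32068990e+00, -6.66224799e-02]), 'joint_vel': array([ 0.00045556, -0.00121604,  0.00085687,  0.00023699,  0.00022421,
       -0.00092048]), 'tau': array([ 4.41792190e-04, -5.31808448e+01, -3.52732301e+01,  7.09131989e-02,
        2.44293694e-02, -1.08625734e-04]), 'ee_pos': array([ 0.17230437, -0.52200046,  0.17140814]), 'eef_rot': array([-3.14048413e+00, -5.29394790e-05,  3.18832692e-01]), 'force': array([0.33217994, 0.05542214, 0.3155212 ]), 'moment': array([ 0.045629  , -0.03106315,  0.00337084]), 'grip_force': 0.0, 'grip_width': 0.09386961090713275}
top [[439.93397507   0.         257.85279287]
 [  0.         439.93397507 185.70330404]
 [  0.           0.           1.        ]] [0.39702167 0.01243658 1.20137917] [ 1.10244727e-01  4.10676914e-04 -1.58696725e+00]
side [[426.83566441   0.         258.61102878]
 [  0.         426.83566441 190.57206717]
 [  0.           0.           1.        ]] [0.04184038 1.07092702 0.78474306] [ 1.03586652 -0.01713511 -2.72165101]
```

View pics/top0.png

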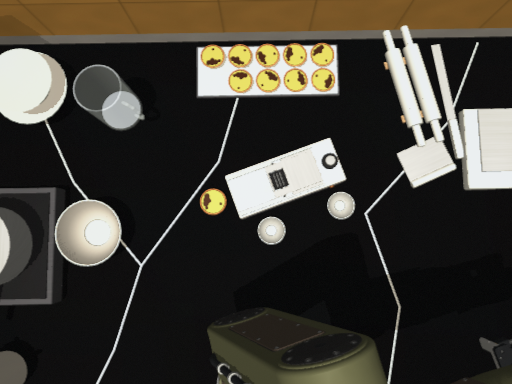

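The top view shows the timer at about (287,178), turned roughly 20°. The black tab is at (279,179), the start button at (330,160), the tart at (213,201) and the tins at (271,230) and (340,205). Next I'll measure the timer.

```bash
cat > h.py <<'E'
import numpy as np,cv2
from scipy.spatial.transform import Rotation as Rot
def cloud(c):
    K=c["K"];z=c["range_z"];v,u=np.mgrid[0:z.shape[0],0:z.shape[1]]
    P=np.stack([(u-K[0,2])/K[0,0]*z,-(v-K[1,2])/K[1,1]*z,-z],-1)
    return P@Rot.from_euler('xyz',c["attitude"]).as_matrix().T+c["position"]
def cast(c,u,v,h):
    K=c["K"];d=Rot.from_euler('xyz',c["attitude"]).apply([(u-K[0,2])/K[0,0],-(v-K[1,2])/K[1,1],-1])
    return c["position"]+d*(h-c["position"][2])/d[2]
def proj(c,P):
    q=Rot.from_euler('xyz',c["attitude"]).inv().apply(np.asarray(P)-c["position"]);K=c["K"]
    return K[0,2]-K[0,0]*q[...,0]/q[...,2],K[1,2]+K[1,1]*q[...,1]/q[...,2]
E
python3 - <<'E'
from h import *
c=dict(np.load("top0.npz"));P=cloud(c)
m=((P[...,2]>.055)&(P[...,2]<.1)).astype(np.uint8)
n,l,s,ce=cv2.connectedComponentsWithStats(m)
k=l[178,300];print(s[k],np.median(P[l==k][:,2]))
pts=P[l==k]; r=cv2.minAreaRect((pts[:,:2]*1000).astype(np.float32));print(r,cv2.boxPoints(r))
# button, tab by colour
g=c["pixels"].astype(int).sum(2)
for (u,v,R,h) in((279,179,14,.082),(330,160,11,.082)):
    yy,xx=np.mgrid[0:384,0:512];mm=(abs(xx-u)<R)&(abs(yy-v)<R)&(g<240)
    a,b=xx[mm].mean(),yy[mm].mean();print(mm.sum(),a,b,cast(c,a,b,h),np.median(P[mm][:,2]))
cv2.imwrite("pics/topcrop.png",cv2.resize(c["pixels"][125:250,205:365,::-1],None,fx=5,fy=5,interpolation=2)[:600])
E
```

```text
[ 225  138  121   80 5153] 0.06899530019954692
((544.2294311523438, -60.22731018066406), (121.54232025146484, 296.6293640136719), 19.472797393798828) [[ 437.4923    59.34513]
 [ 536.37646 -220.31702]
 [ 650.96655 -179.79974]
 [ 552.0824    99.8624 ]]
186 278.55913978494624 178.91397849462365 [ 0.53757385 -0.04248089  0.082     ] 0.08178627161128227
131 331.7328244274809 159.41221374045801 [ 0.58598654 -0.18056115  0.082     ] 0.07642346182729498
```

View pics/topcrop.png

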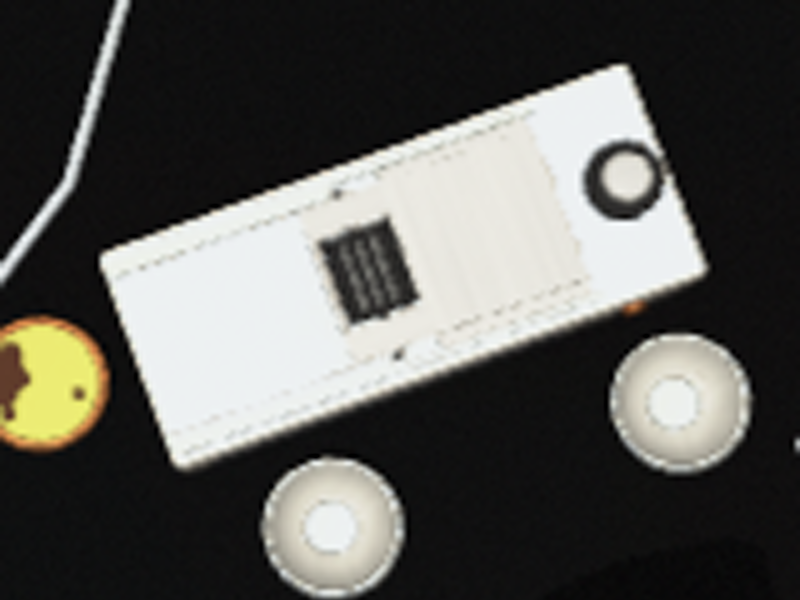

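>>> carry_out(
  motion="0.0183 0.024 -0.001 0 0 4.56 255;0.0183 0.024 -0.001 0 0 4.56 255;0.0183 0.024 -0.001 0 0 4.56 255;0.0183 0.024 -0.001 0 0 4.56 255;0.0183 0.024 -0.001 0 0 4.56 255;0.0183 0.024 -0.001 0 0 4.56 255;0.0183 0.024 -0.001 0 0 4.56 255;0.0183 0.024 -0.001 0 0 4.56 255;0.0183 0.024 -0.001 0 0 4.56 255;0.0183 0.024 -0.001 0 0 4.56 255;0.0183 0.024 -0.001 0 0 4.56 255;0.0183 0.024 -0.001 0 0 4.56 255;0.0183 0.024 -0.001 0 0 4.56 255;0.0183 0.024 -0.001 0 0 4.56 255;0.0183 0.024 -0.001 0 0 4.56 255;0.0183 0.024 -0.001 0 0 4.56 255;0.0183 0.024 -0.001 0 0 4.56 255;0.0183 0.024 -0.001 0 0 4.56 255;0.0183 0.024 -0.001 0 0 4.56 255;0.0183 0.024 -0.001 0 0 4.56 255",
  grip_force=30,
)

```text
time_s: 1.77
ee_pos: [0.5389, -0.0408, 0.1516]
eef_rot: [-3.141, -0.0, 1.915]
force: [0.2, -0.8, 0.4]
grip_width: 0.0002
grip_force: 0.0
```

Run:
```python
from station import ctrl
from h import *
print({k:np.round(v,4) for k,v in ctrl.get_obs().items()})
c=ctrl.camera("wrist");np.savez("w1.npz",**c);print(c["position"],c["attitude"])
cv2.imwrite("pics/w1.png",c["pixels"][:,:,::-1])
```

```text
{'time_s': np.float64(1.7667), 'qpos': array([-0.1434,  0.2964,  1.574 , -0.    ,  1.2717, -0.4872]), 'joint_vel': array([ 5.967e-01,  4.317e-01, -5.265e-01, -1.000e-04,  9.010e-02,
       -3.520e-01]), 'tau': array([ -3.3768, -56.1228, -30.9376,   0.1234,  -0.1179,   0.8105]), 'ee_pos': array([ 0.5389, -0.0408,  0.1516]), 'eef_rot': array([-3.1411e+00, -2.0000e-04,  1.9146e+00]), 'force': array([ 0.1716, -0.8148,  0.4087]), 'moment': array([-0.0102, -0.0558,  0.0291]), 'grip_force': np.float64(0.0), 'grip_width': np.float64(0.0002)}
[0.51049494 0.03843102 0.36506009] [-2.90224117e-01  2.69107816e-04  3.44369965e-01]
```

View pics/w1.png

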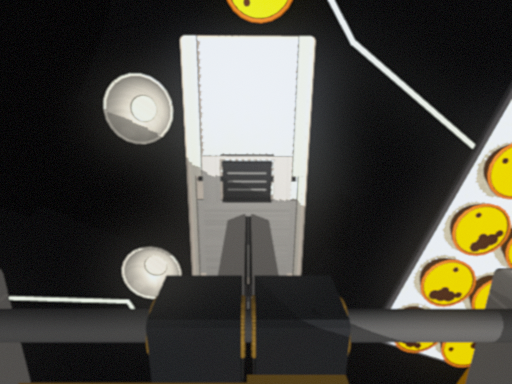

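The wrist view shows the tab at (247,181) just ahead of the fingers, with the rails square in the image at x≈190 and 305. I'll cross-check the tab position and yaw.

Run:
```python
from h import *
from station import ctrl
c=dict(np.load("w1.npz"));P=cloud(c);g=c["pixels"].astype(int).sum(2)
yy,xx=np.mgrid[0:384,0:512]
mm=(abs(xx-247)<32)&(abs(yy-181)<26)&(g<330)
k=mm.astype(np.uint8);n,l,s,ce=cv2.connectedComponentsWithStats(k);i=1+s[1:,4].argmax();print(s[i])
x,y,w,h=s[i][:4]
for u,v in((x,y),(x+w,y),(x,y+h),(x+w,y+h)):print(cast(c,u,v,.085))
print(cast(c,x+w/2,y+h/2,.083))
# left/right box edge at rows 60,130 : deck edges
for v in(60,100,140):
    b=np.where(g[v,170:330]>450)[0]+170;print(v,cast(c,b[0],v,.066)[:2],cast(c,b[-1],v,.066)[:2])
print(ctrl.get_obs()["ee_pos"],ctrl.get_obs()["eef_rot"])
```

```text
[ 220  161   53   42 1819]
[ 0.50819529 -0.03059061  0.085     ]
[ 0.55372973 -0.01425599  0.085     ]
[ 0.52101123 -0.06938957  0.085     ]
[ 0.56840137 -0.05238716  0.085     ]
[ 0.53789194 -0.04184061  0.083     ]
60 [0.44643774 0.04048631] [0.55711594 0.08017965]
100 [0.44656287 0.00386245] [0.56896033 0.04776305]
140 [ 0.4700952  -0.02704928] [0.58077177 0.01265152]
[ 0.54094594 -0.03752832  0.15126986] [ 3.14135069e+00 -1.00756675e-03  1.92268501e+00]
```

>>> carry_out(
  motion="0 0 -0.02 0 0 0 255;0 0 -0.02 0 0 0 255;0 0 -0.013 0 0 0 255;0 0 0 0 0 0 255;0 0 0 0 0 0 255",
)

```text
time_s: 2.23
ee_pos: [0.5381, -0.0423, 0.0987]
eef_rot: [-3.14, -0.001, 1.91]
force: [-0.3, -0.2, 0.1]
grip_width: 0.0005
grip_force: 0.0
```

>>> carry_out(
  motion="0 0 -0.009 0 0 0 255;0 0 -0.005 0 0 0 255;0 0 -0.003 0 0 0 255;0 0 -0.003 0 0 0 255;0 0 -0.002 0 0 0 255;0 0 0 0 0 0 255;0 0 0 0 0 0 255",
)

```text
time_s: 2.82
ee_pos: [0.5384, -0.0423, 0.077]
eef_rot: [3.142, 0.0, 1.911]
force: [-0.2, -0.8, -0.2]
grip_width: 0.0007
grip_force: 0.0
```

>>> carry_out(
  motion="0 0 -0.001 0 0 0 255;0 0 -0.001 0 0 0 255;0 0 0 0 0 0 255;0 0 0 0 0 0 255",
)

```text
time_s: 3.15
ee_pos: [0.5384, -0.0423, 0.075]
eef_rot: [3.142, 0.0, 1.911]
force: [0.3, -0.0, -1.0]
grip_width: 0.0007
grip_force: 0.0
```

Run:
```python
from station import ctrl
from h import *
c=ctrl.camera("wrist");np.savez("w2.npz",**c)
s=ctrl.camera("side");print(ctrl.get_obs()["force"])
a=cv2.resize(c["pixels"][100:300,130:370],None,fx=1.67,fy=1.67,interpolation=2)
u,v=map(int,proj(s,[.538,-.042,.08]));b=cv2.resize(s["pixels"][v-50:v+50,u-60:u+60],(400,334),interpolation=2)
cv2.imwrite("pics/w2.png",np.hstack([a[:334,:400],b])[:,:,::-1])
```

```text
[-0.70094175 -0.23068064 -0.09805713]
```

View pics/w2.png

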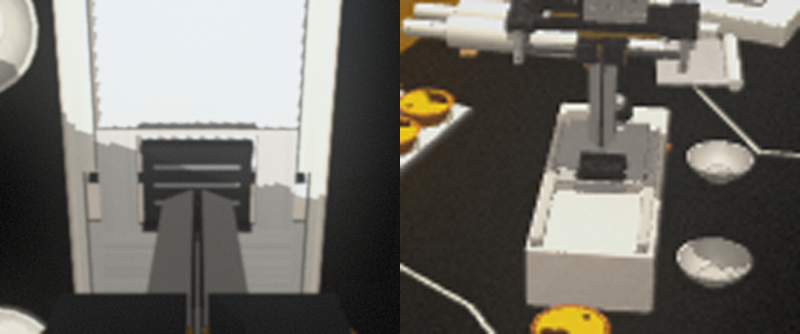

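The wrist view shows the fingertips over the tab middle. The side view shows them just above or behind the tab, with no contact force yet. I'll check heights by depth.

Run:
```python
from station import ctrl
from h import *
o=ctrl.get_obs();print(o["ee_pos"],o["force"])
R=Rot.from_euler('z',19.47,degrees=True).as_matrix()
for n in("side","wrist"):
    c=ctrl.camera(n);P=(cloud(c)-[.5442,-.0602,0])@R*1000
    g=c["pixels"].astype(int).sum(2)
    ok=(abs(P[...,0])<24)&(P[...,2]<130)&(c["range_z"]>0)
    for y in range(-30,60,5):
        m=ok&(abs(P[...,1]-y)<2.5)
        if m.sum():print(n,y,m.sum(),np.round(np.percentile(P[m][:,2],[5,50,95]),1),np.median(g[m]))
```

```text
[ 0.53841104 -0.04227049  0.07499799] [-0.70094175 -0.23068064 -0.09805713]
side -30 7 [75.3 77.4 79.2] 378.0
side -25 13 [75.  77.4 79.3] 376.0
side -20 8 [75.1 76.8 80.1] 341.5
side -15 4 [78.6 79.6 79.7] 375.5
side -5 1 [78.1 78.1 78.1] 363.0
side 0 17 [75.6 82.2 86.4] 153.0
side 5 20 [78.8 82.4 88.3] 157.5
side 10 10 [ 80.3  82.  124.1] 180.0
side 15 20 [ 63.5  80.6 124.4] 163.5
side 20 14 [65.7 79.9 93.4] 167.5
side 25 31 [ 81.6 118.  128.9] 330.0
side 30 9 [116.5 122.4 127.6] 333.0
side 35 15 [74.3 83.2 96.9] 144.0
side 40 57 [64.3 77.1 88.7] 359.0
side 45 34 [63.9 70.  80.1] 383.5
side 50 8 [63.8 65.6 66.6] 669.0
side 55 15 [62.9 65.4 67.6] 674.0
wrist -30 24 [77.6 78.8 80.2] 398.5
wrist -25 36 [78.1 78.8 79.4] 416.0
wrist -20 52 [78.  79.  79.8] 424.0
wrist -15 71 [77.8 78.8 79.7] 430.0
wrist -10 85 [77.8 78.8 79.5] 428.0
wrist -5 79 [77.9 78.8 79.9] 436.0
wrist 0 17 [87.8 88.5 89.1] 236.0
wrist 5 197 [82.  84.3 89.5] 136.0
wrist 10 137 [81.8 82.8 83.8] 146.0
wrist 15 235 [81.8 82.7 83.8] 151.0
wrist 20 435 [81.7 82.9 83.9] 203.0
wrist 25 518 [ 81.8  82.8 122.4] 160.0
wrist 30 903 [ 82.  109.3 128.7] 269.0
wrist 35 413 [66.1 82.9 89.2] 199.0
wrist 40 636 [78.2 84.4 89.4] 201.0
wrist 45 736 [65.8 67.5 79. ] 644.0
wrist 50 455 [65.8 66.7 67.8] 711.0
wrist 55 460 [65.6 66.7 67.9] 713.0
```

Run:
```python
from station import ctrl
from h import *
R=Rot.from_euler('z',19.47,degrees=True).as_matrix()
for n in("side","wrist"):
    c=ctrl.camera(n);P=(cloud(c)-[.5442,-.0602,0])@R*1000
    print(n,"tcp px",np.round(proj(c,[.5384,-.0423,.075]),1),"tab px",np.round(proj(c,[.5379,-.0418,.082]),1))
    for z in range(82,170,8):
        m=(abs(P[...,0])<25)&(P[...,1]>-10)&(P[...,1]<60)&(abs(P[...,2]-z)<4)&(c["range_z"]>0)
        q=P[m]
        if len(q):print(z,len(q),np.round(np.percentile(q[:,0],[5,50,95])),np.round(np.percentile(q[:,1],[5,50,95])))
    if n=="side":
        u,v=map(int,proj(c,[.5384,-.0423,.09]));print(c["pixels"][v-24:v+24:2,u].sum(1));print(np.round(P[v-24:v+24:2,u]).astype(int).tolist())
        cv2.imwrite("pics/s3.png",cv2.resize(c["pixels"][v-45:v+30,u-50:u+50],(800,600),interpolation=0)[:,:,::-1])
```

```text
side tcp px [255.1 187.3] tab px [255.2 185.5]
82 89 [-21.  -0.  20.] [ 0. 17. 42.]
90 21 [-18.  -1.  22.] [ 2. 35. 43.]
114 12 [-7.  2.  9.] [22. 27. 32.]
122 19 [-11.   0.  10.] [16. 27. 31.]
130 15 [-11.  -2.  10.] [15. 28. 30.]
138 20 [-11.  -1.  11.] [18. 27. 30.]
146 17 [-11.   1.  11.] [19. 26. 30.]
154 19 [-11.  -2.  11.] [21. 26. 30.]
162 16 [-11.   2.   9.] [20. 26. 30.]
[200 188 177 181 174 173 171 163 194 190 195 308 141 156 142 144 362 385
 674 675 676 681 679 679]
[[2, 18, 179], [1, 27, 176], [1, 25, 168], [1, 24, 160], [2, 21, 151], [1, 24, 146], [1, 26, 140], [0, 30, 135], [0, 30, 127], [0, 29, 119], [1, 26, 110], [4, -20, 77], [2, 6, 84], [2, 10, 78], [-1, 39, 88], [-1, 37, 79], [-2, 46, 77], [-1, 42, 67], [-2, 51, 65], [-3, 65, 66], [-5, 80, 67], [-6, 92, 67], [-6, 97, 63], [-7, 109, 63]]
wrist tcp px [247.9 208.4] tab px [247.5 211.2]
82 2581 [-22.  -0.  22.] [-4. 25. 42.]
90 480 [-22.  -1.  21.] [ 3. 38. 40.]
106 9 [-3. -0.  2.] [27. 27. 29.]
114 139 [-8.  1.  9.] [27. 29. 29.]
122 240 [-11.   1.  11.] [27. 29. 29.]
130 283 [-11.  -0.  11.] [27. 29. 29.]
138 319 [-11.  -0.  11.] [27. 29. 29.]
146 371 [-11.   0.  11.] [27. 29. 29.]
154 433 [-11.   0.  11.] [27. 29. 29.]
162 565 [-11.   0.  11.] [19. 29. 29.]
```

View pics/s3.png

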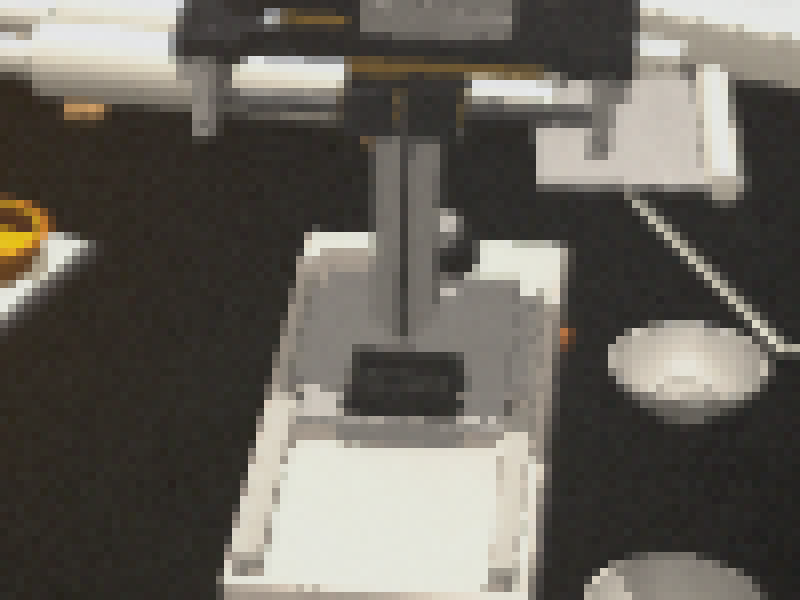

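The picture shows the real fingertips at about z=0.107, centred on the tab (x 0, y≈21). They end some 30 mm above the reported TCP, so I'll come down guarded, watching the force.

>>> carry_out(
  motion="0 0 -0.006 0 0 0 255;0 0 -0.005 0 0 0 255;0 0 -0.004 0 0 0 255;0 0 -0.003 0 0 0 255;0 0 0 0 0 0 255;0 0 0 0 0 0 255",
)

```text
time_s: 3.95
ee_pos: [0.5383, -0.0423, 0.0567]
eef_rot: [-3.141, -0.0, 1.911]
force: [0.4, -0.7, -0.1]
grip_width: 0.0006
grip_force: 0.0
```

>>> carry_out(
  motion="0 0 -0.002 0 0 0 255;0 0 -0.002 0 0 0 255;0 0 0 0 0 0 255",
)

```text
time_s: 4.2
ee_pos: [0.5382, -0.0423, 0.0526]
eef_rot: [-3.141, -0.0, 1.911]
force: [0.4, -0.5, -0.4]
grip_width: 0.0004
grip_force: 0.0
```

```bash
cat >> h.py <<'E'
RT=Rot.from_euler('z',19.47,degrees=True).as_matrix();O=np.array([.5442,-.0602,0])
def tim(P): return (P-O)@RT*1000
def tip(c,cx=0,cy=20,top=140):
    P=tim(cloud(c));m=(abs(P[...,0]-cx)<13)&(abs(P[...,1]-cy)<13)&(P[...,2]<top)&(c["range_z"]>0)
    return P[m]
E
python3 - <<'E'
from station import ctrl
from h import *
for n in("wrist","side"):
    q=tip(ctrl.camera(n))
    for z in range(74,124,4):
        s=q[(abs(q[:,2]-z)<=2)]
        if len(s):print(n,z,len(s),np.round(np.percentile(s[:,0],[5,95])),np.round(np.percentile(s[:,1],[5,95])))
print(ctrl.get_obs()["force"])
E
```

```text
wrist 82 441 [-12.  12.] [25. 33.]
wrist 86 37 [-11.  10.] [27. 31.]
wrist 90 53 [-6.  6.] [27. 29.]
wrist 94 89 [-9.  9.] [27. 29.]
wrist 98 121 [-11.  11.] [27. 29.]
wrist 102 129 [-10.  11.] [27. 29.]
wrist 106 131 [-11.  11.] [27. 29.]
wrist 110 142 [-11.  11.] [27. 29.]
wrist 114 156 [-11.  11.] [27. 29.]
wrist 118 164 [-11.  11.] [27. 29.]
wrist 122 175 [-11.  11.] [27. 29.]
side 78 4 [-8.  6.] [11. 19.]
side 82 9 [-12.  11.] [13. 29.]
side 86 1 [7. 7.] [25. 25.]
side 90 7 [-5.  3.] [25. 30.]
side 94 5 [ 4. 10.] [25. 30.]
side 98 9 [-8.  8.] [24. 31.]
side 102 5 [-7.  9.] [26. 29.]
side 106 8 [-11.   7.] [13. 31.]
side 110 10 [-10.   8.] [16. 32.]
side 114 8 [-11.   9.] [16. 31.]
side 118 8 [-10.   8.] [15. 29.]
side 122 7 [-8.  9.] [26. 31.]
[-0.1783148   0.90631834 -0.27301134]
```

>>> carry_out(
  motion="0 0 -0.002 0 0 0 255;0 0 -0.002 0 0 0 255;0 0 0 0 0 0 255;0 0 0 0 0 0 255",
)

```text
time_s: 4.63
ee_pos: [0.5384, -0.0423, 0.0489]
eef_rot: [3.142, -0.0, 1.911]
force: [-0.1, -0.7, 0.5]
grip_width: 0.0004
grip_force: 0.0
```

>>> carry_out(
  motion="0 0 -0.0015 0 0 0 255;0 0 -0.0015 0 0 0 255;0 0 0 0 0 0 255;0 0 0 0 0 0 255",
)

```text
time_s: 4.97
ee_pos: [0.5385, -0.0422, 0.0461]
eef_rot: [3.141, 0.0, 1.911]
force: [-1.1, 0.4, 3.5]
grip_width: 0.0004
grip_force: 1.9
```

>>> carry_out(
  motion="0 0 -0.0015 0 0 0 255;0 0 -0.0015 0 0 0 255;0 0 -0.0006 0 0 0 255;0 0 0 0 0 0 255;0 0 0 0 0 0 255",
)

```text
time_s: 5.38
ee_pos: [0.5387, -0.0422, 0.0431]
eef_rot: [3.141, 0.0, 1.911]
force: [-3.7, 0.9, 12.6]
grip_width: 0.0001
grip_force: 6.1
```

>>> carry_out(
  motion="0 0 0.0004 0 0 0 255;-0.0007 0.0019 0 0 0 0 255;-0.0017 0.0047 0 0 0 0 255;-0.0028 0.0079 0 0 0 0 255;-0.0028 0.0079 0 0 0 0 255;0 0 0 0 0 0 255;0 0 0 0 0 0 255",
)

```text
time_s: 5.97
ee_pos: [0.5305, -0.0195, 0.0432]
eef_rot: [3.141, 0.0, 1.911]
force: [-1.9, 1.1, 8.2]
grip_width: 0.0007
grip_force: 4.0
```

Run:
```python
from station import ctrl
from h import *
o=ctrl.get_obs();print(tim(o["ee_pos"]),o["force"])
c=ctrl.camera("wrist");P=tim(cloud(c));m=(abs(P[...,0])<40)&(P[...,2]>70)&(P[...,2]<81)&(P[...,1]>0)
print("guard far edge",np.percentile(P[m][:,1],[95,99]))
m=(abs(P[...,0])<22)&(P[...,2]>84)&(P[...,2]<92)&(P[...,1]>20)&(P[...,1]<70);print(np.percentile(P[m][:,1],[50,95]),np.percentile(P[m][:,2],[50]))
```

```text
[ 0.68126256 42.8861405  43.19130178] [-1.89886327  1.07358601  8.22526324]
guard far edge [67.38904108 67.73349449]
[52.84793039 62.54996866] [87.44707519]
```

>>> carry_out(
  motion="-0.0027 0.0075 0 0 0 0 255;-0.0027 0.0075 0 0 0 0 255;-0.0027 0.0075 0 0 0 0 255;-0.0027 0.0075 0 0 0 0 255;-0.0027 0.0075 0 0 0 0 255;-0.0027 0.0075 0 0 0 0 255;-0.0027 0.0075 0 0 0 0 255;-0.0027 0.0075 0 0 0 0 255;-0.0025 0.007 0 0 0 0 255;-0.0013 0.0038 0 0 0 0 255;0 0 0 0 0 0 255;0 0 0 0 0 0 255",
)

```text
time_s: 7.02
ee_pos: [0.5056, 0.0513, 0.0432]
eef_rot: [3.14, 0.0, 1.911]
force: [0.1, 1.0, 6.9]
grip_width: 0.0005
grip_force: 3.4
```

Run:
```python
from station import ctrl
from h import *
o=ctrl.get_obs();print(tim(o["ee_pos"]),o["force"])
c=ctrl.camera("wrist");P=tim(cloud(c));m=(abs(P[...,0])<40)&(P[...,2]>70)&(P[...,2]<81)&(P[...,1]>0)&(P[...,1]<170)
print("guard far edge",np.percentile(P[m][:,1],[95,99]))
```

```text
[  0.73586037 118.01210466  43.23708187] [0.07390354 1.03648602 6.89083651]
guard far edge [142.50865465 142.86330441]
```

>>> carry_out(
  motion="-0.0007 0.0019 0 0 0 0 255;-0.0007 0.0019 0 0 0 0 255;0 0 0 0 0 0 255",
)

```text
time_s: 7.32
ee_pos: [0.5043, 0.0545, 0.0433]
eef_rot: [3.14, 0.001, 1.911]
force: [1.0, -2.8, 5.4]
grip_width: 0.0003
grip_force: 3.2
```

>>> carry_out(
  motion="0.0007 -0.0019 0.02 0 0 0 255;0 0 0.03 0 0 0 255;0.0098 -0.0278 0 0 0 0 255;0.0098 -0.0278 0 0 0 0 255;0.0098 -0.0278 0 0 0 0 255;0.0098 -0.0278 0 0 0 0 255;0.0098 -0.0278 0 0 0 0 255;0.0098 -0.0278 0 0 0 0 255;0.0098 -0.0278 0 0 0 0 255;0.0098 -0.0278 0 0 0 0 255;0 0 0 0 0 0 255;0 0 0 0 0 0 255;0 0 0 0 0 0 255",
)

```text
time_s: 8.4
ee_pos: [0.5823, -0.1691, 0.0922]
eef_rot: [-3.141, -0.001, 1.91]
force: [0.4, 0.3, 0.0]
grip_width: 0.0007
grip_force: 0.0
```

```bash
cat >> h.py <<'E'
def rect(c,cx=0,cy=-44,w=120,hh=70,s=8,z=.068):
    # rectified top view of timer: right=+y -> flipped so that left=+y, up=+x
    cor=[(cx+hh/2,cy+w/2),(cx+hh/2,cy-w/2),(cx-hh/2,cy-w/2),(cx-hh/2,cy+w/2)]
    W=np.array([[*(np.array([a,b,0])/1000@RT.T+O)[:2],z] for a,b in cor])
    src=np.stack(proj(c,W),-1).astype(np.float32)
    dst=np.float32([[0,0],[w*s,0],[w*s,hh*s],[0,hh*s]])
    return cv2.warpPerspective(c["pixels"],cv2.getPerspectiveTransform(src,dst),(int(w*s),int(hh*s)),flags=2)
E
python3 - <<'E'
from station import ctrl
from h import *
o=ctrl.get_obs();print(tim(o["ee_pos"]))
c=ctrl.camera("wrist");np.savez("w4.npz",**c)
r=rect(c,w=130,hh=64,s=6)
cv2.imwrite("pics/w4.png",r[:,:,::-1])
E
```

```text
[  -0.38849616 -115.36123542   92.16710443]
```

View pics/w4.png

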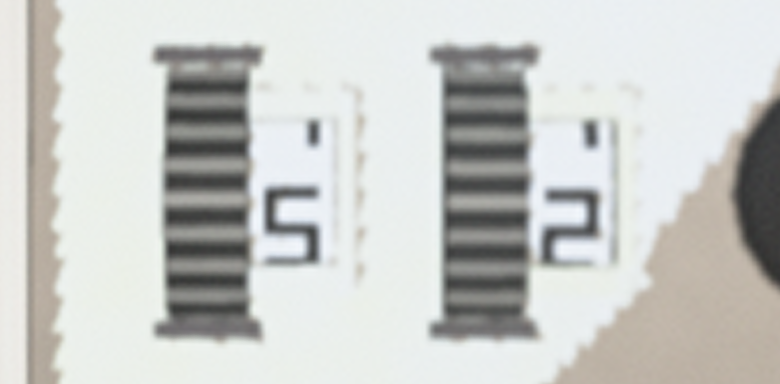

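Rectified view: the tens wheel shows 5 and the units wheel shows 2, both standing about 6 mm low (towards −x). So the tens wheel needs about −2.7 digits (−59 mm at the edge) and the units about +3.3 (+73 mm). I'll start on the tens.

>>> carry_out(
  motion="-0.005 0.0254 0 0 0 0 255;-0.005 0.0254 0 0 0 0 255;-0.005 0.0254 -0.012 0 0 0 255;-0.0055 0.0252 -0.012 0 0 0 255;0 0 -0.012 0 0 0 255;0 0 -0.01 0 0 0 255;0 0 -0.004 0 0 0 255;0 0 0 0 0 0 255;0 0 0 0 0 0 255",
)

```text
time_s: 9.2
ee_pos: [0.5624, -0.0689, 0.0429]
eef_rot: [3.142, 0.0, 1.91]
force: [0.6, -0.6, 0.6]
grip_width: 0.0006
grip_force: 0.0
```

Run:
```python
from station import ctrl
from h import *
o=ctrl.get_obs();print(tim(o["ee_pos"]),o["force"])
```

```text
[ 14.26063206 -14.22215808  42.91384772] [ 0.62131293 -0.62232491  0.63941019]
```

>>> carry_out(
  motion="0 0 -0.002 0 0 0 255;0 0 -0.002 0 0 0 255;0 0 -0.001 0 0 0 255;0 0 0 0 0 0 255",
)

```text
time_s: 9.53
ee_pos: [0.5623, -0.0684, 0.0378]
eef_rot: [3.141, 0.0, 1.91]
force: [-0.6, -0.8, 0.6]
grip_width: 0.0006
grip_force: 0.3
```

>>> carry_out(
  motion="0 0 -0.0005 0 0 0 255;0 0 -0.0005 0 0 0 255;0 0 0 0 0 0 255",
)

```text
time_s: 9.78
ee_pos: [0.5628, -0.0682, 0.0373]
eef_rot: [3.14, 0.001, 1.911]
force: [0.5, 0.0, 4.9]
grip_width: 0.0003
grip_force: 2.3
```

>>> carry_out(
  motion="-0.0033 -0.0012 0.0008 0 0 0 255;-0.0033 -0.0012 0.0006 0 0 0 255;-0.0033 -0.0012 0.0003 0 0 0 255;-0.0033 -0.0012 0.0001 0 0 0 255",
)

```text
time_s: 10.12
ee_pos: [0.5497, -0.073, 0.0396]
eef_rot: [3.139, 0.001, 1.911]
force: [0.4, 0.9, 9.6]
grip_width: 0.0002
grip_force: 4.5
```

>>> carry_out(
  motion="-0.0033 -0.0012 -0.0001 0 0 0 255;-0.0033 -0.0012 -0.0003 0 0 0 255;-0.0033 -0.0012 -0.0006 0 0 0 255;-0.0033 -0.0012 -0.0008 0 0 0 255;0 0 0 0 0 0 255",
)

```text
time_s: 10.53
ee_pos: [0.5354, -0.078, 0.0372]
eef_rot: [3.142, 0.0, 1.91]
force: [-3.6, -1.2, 7.7]
grip_width: 0.0003
grip_force: 3.9
```

Run:
```python
from station import ctrl
from h import *
o=ctrl.get_obs();print(tim(o["ee_pos"]),o["force"])
```

```text
[-14.26016039 -13.83408855  37.20185761] [-3.58149033 -1.15151812  7.71357833]
```

>>> carry_out(
  motion="0 0 0.006 0 0 0 255;0.0132 0.0048 0.003 0 0 0 255;0.0132 0.0048 0 0 0 0 255;0 0 -0.004 0 0 0 255;0 0 -0.004 0 0 0 255;0 0 -0.001 0 0 0 255;0 0 0 0 0 0 255",
)

```text
time_s: 11.12
ee_pos: [0.5625, -0.068, 0.0372]
eef_rot: [3.139, 0.0, 1.911]
force: [1.8, 2.7, 7.1]
grip_width: 0.0007
grip_force: 3.9
```

>>> carry_out(
  motion="-0.0033 -0.0012 0.0008 0 0 0 255;-0.0033 -0.0012 0.0006 0 0 0 255;-0.0033 -0.0012 0.0003 0 0 0 255;-0.0033 -0.0012 0.0001 0 0 0 255;-0.0033 -0.0012 -0.0001 0 0 0 255;-0.0033 -0.0012 -0.0003 0 0 0 255;-0.0033 -0.0012 -0.0006 0 0 0 255;-0.0033 -0.0012 -0.0008 0 0 0 255;0 0 0 0 0 0 255",
)

```text
time_s: 11.87
ee_pos: [0.5345, -0.078, 0.0368]
eef_rot: [-3.141, -0.0, 1.91]
force: [-5.1, -0.5, 8.5]
grip_width: 0.0006
grip_force: 4.6
```

>>> carry_out(
  motion="0 0 0.01 0 0 0 255;0.0077 -0.0217 0 0 0 0 255;0.0077 -0.0217 0 0 0 0 255;0 0 0 0 0 0 255;0 0 -0.005 0 0 0 255;0 0 -0.004 0 0 0 255;0 0 -0.001 0 0 0 255;0 0 0 0 0 0 255",
)

```text
time_s: 12.53
ee_pos: [0.5507, -0.1209, 0.0372]
eef_rot: [-3.141, 0.0, 1.911]
force: [-5.6, -1.7, 10.1]
grip_width: 0.0003
grip_force: 5.7
```

>>> carry_out(
  motion="0.0033 0.0012 0.0008 0 0 0 255;0.0033 0.0012 0.0006 0 0 0 255;0.0033 0.0012 0.0003 0 0 0 255;0.0033 0.0012 0.0001 0 0 0 255;0.0033 0.0012 -0.0001 0 0 0 255;0.0033 0.0012 -0.0003 0 0 0 255;0.0033 0.0012 -0.0006 0 0 0 255;0.0033 0.0012 -0.0008 0 0 0 255;0 0 0 0 0 0 255",
)

```text
time_s: 13.28
ee_pos: [0.5783, -0.1109, 0.0371]
eef_rot: [3.14, 0.001, 1.912]
force: [3.5, -1.3, 5.2]
grip_width: 0.0006
grip_force: 3.1
```

>>> carry_out(
  motion="0 0 0.006 0 0 0 255;-0.0132 -0.0048 0.003 0 0 0 255;-0.0132 -0.0048 0 0 0 0 255;0 0 -0.004 0 0 0 255;0 0 -0.004 0 0 0 255;0 0 -0.001 0 0 0 255;0 0 0 0 0 0 255",
)

```text
time_s: 13.87
ee_pos: [0.5513, -0.1209, 0.0373]
eef_rot: [-3.141, -0.0, 1.911]
force: [-6.3, 0.4, 14.8]
grip_width: 0.0004
grip_force: 7.5
```

>>> carry_out(
  motion="0.0033 0.0012 0.0008 0 0 0 255;0.0033 0.0012 0.0006 0 0 0 255;0.0033 0.0012 0.0003 0 0 0 255;0.0033 0.0012 0.0001 0 0 0 255;0.0033 0.0012 -0.0001 0 0 0 255;0.0033 0.0012 -0.0003 0 0 0 255;0.0033 0.0012 -0.0006 0 0 0 255;0.0033 0.0012 -0.0008 0 0 0 255;0 0 0 0 0 0 255",
)

```text
time_s: 14.62
ee_pos: [0.5789, -0.1111, 0.0368]
eef_rot: [3.14, 0.001, 1.911]
force: [3.8, 0.6, 5.9]
grip_width: 0.0006
grip_force: 3.2
```

>>> carry_out(
  motion="0 0 0.02 0 0 0 255;0.0017 -0.0188 0.02 0 0 0 255;0.0017 -0.0188 0.015 0 0 0 255;0.0017 -0.0188 0 0 0 0 255;0 0 0 0 0 0 255;0 0 0 0 0 0 255;0 0 0 0 0 0 255",
)

```text
time_s: 15.2
ee_pos: [0.5823, -0.1671, 0.0908]
eef_rot: [-3.14, -0.001, 1.911]
force: [0.6, -0.4, 0.4]
grip_width: 0.0006
grip_force: 0.0
```

```bash
cat >> h.py <<'E'
def digits(c):
    r=rect(c,w=130,hh=64,s=6,z=.070);g=cv2.cvtColor(r,cv2.COLOR_RGB2GRAY)
    out={}
    for n,a in(("tens",252),("units",530)):
        w=g[122:268,a+4:a+74];k=(w<110);k=k&(np.arange(k.shape[1])<72)
        nn,l,s,ce=cv2.connectedComponentsWithStats(k.astype(np.uint8))
        out[n]=[((s_[0]+a+4,s_[1]+122,s_[2],s_[3],s_[4]),"mid x mm",round((192-(s_[1]+122+s_[3]/2-.5))/6,2)) for s_ in s[1:] if s_[4]>80]
    return r,out
E
python3 - <<'E'
from station import ctrl
from h import *
o=ctrl.get_obs();print(tim(o["ee_pos"]))
c=ctrl.camera("wrist");np.savez("w5.npz",**c)
r,d=digits(c);print(d);print(digits(dict(np.load("w4.npz")))[1])
cv2.imwrite("pics/w5.png",r[:,:,::-1])
E
```

```text
[   0.28750241 -113.45984403   90.75766279]
{'tens': [((np.int32(267), np.int32(161), np.int32(49), np.int32(77), np.int32(1093)), 'mid x mm', np.float64(-1.17))], 'units': [((np.int32(542), np.int32(125), np.int32(51), np.int32(44), np.int32(508)), 'mid x mm', np.float64(7.58)), ((np.int32(543), np.int32(219), np.int32(47), np.int32(42), np.int32(685)), 'mid x mm', np.float64(-7.92))]}
{'tens': [((np.int32(311), np.int32(125), np.int32(6), np.int32(17), np.int32(87)), 'mid x mm', np.float64(9.83)), ((np.int32(267), np.int32(190), np.int32(49), np.int32(70), np.int32(844)), 'mid x mm', np.float64(-5.42))], 'units': [((np.int32(586), np.int32(126), np.int32(6), np.int32(18), np.int32(99)), 'mid x mm', np.float64(9.58)), ((np.int32(542), np.int32(193), np.int32(52), np.int32(68), np.int32(860)), 'mid x mm', np.float64(-5.75))]}
```

View pics/w5.png

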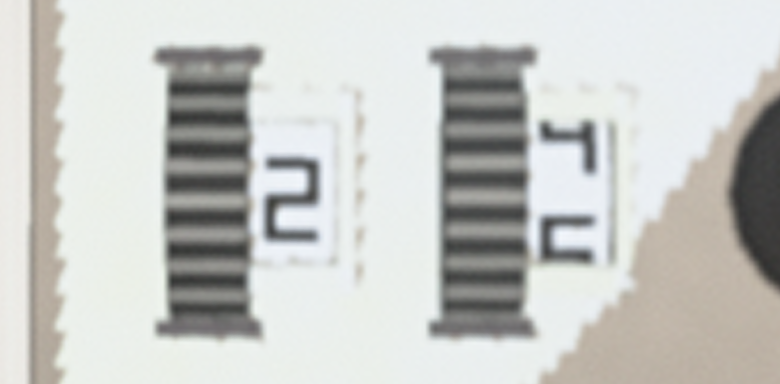

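The tens window shows 2, 1.2 mm low. The units window is between 4 and 5, so it needs about +11 mm at the edge. I'll correct the units first.

>>> carry_out(
  motion="-0.0077 0.0162 0 0 0 0 255;-0.0077 0.0162 -0.01 0 0 0 255;-0.0077 0.0162 -0.01 0 0 0 255;0 0 -0.015 0 0 0 255;0 0 -0.012 0 0 0 255;0 0 0 0 0 0 255;0 0 0 0 0 0 255",
)

```text
time_s: 15.83
ee_pos: [0.5594, -0.1192, 0.0442]
eef_rot: [-3.14, -0.001, 1.911]
force: [0.4, -0.8, 0.1]
grip_width: 0.0005
grip_force: 0.0
```

Run:
```python
from station import ctrl
from h import *
o=ctrl.get_obs();print(tim(o["ee_pos"]),o["force"])
```

```text
[ -5.35587557 -60.66569728  44.23535197] [ 0.40414198 -0.75086686  0.09667293]
```

Down to 0.0386, drag 10.6 mm, then lift.

>>> carry_out(
  motion="0 0 -0.003 0 0 0 255;0 0 -0.002 0 0 0 255;0 0 -0.0008 0 0 0 255;0 0 0 0 0 0 255",
)

```text
time_s: 16.17
ee_pos: [0.56, -0.1196, 0.0396]
eef_rot: [3.141, 0.001, 1.91]
force: [-0.1, 0.2, 3.0]
grip_width: 0.0006
grip_force: 1.5
```

>>> carry_out(
  motion="0.0025 0.0009 0.0002 0 0 0 255;0.0025 0.0009 0 0 0 0 255;0.0025 0.0009 0 0 0 0 255;0.0025 0.0009 -0.0001 0 0 0 255;0 0 0 0 0 0 255;0 0 0 0 0 0 255;0 0 0.006 0 0 0 255",
)

```text
time_s: 16.75
ee_pos: [0.5691, -0.1155, 0.0442]
eef_rot: [-3.14, -0.001, 1.911]
force: [-0.0, 0.1, -0.4]
grip_width: 0.0005
grip_force: 0.0
```

Run:
```python
from station import ctrl
from h import *
o=ctrl.get_obs();print(tim(o["ee_pos"]),o["force"])
```

```text
[  5.06130575 -60.46628051  44.15361098] [-0.00615828  0.06318873 -0.44948003]
```

>>> carry_out(
  motion="0 0 0.006 0 0 0 255;-0.0106 0.0209 0 0 0 0 255;-0.0106 0.0209 0 0 0 0 255;0 0 -0.006 0 0 0 255;0 0 0 0 0 0 255;0 0 -0.003 0 0 0 255;0 0 -0.002 0 0 0 255;0 0 -0.0008 0 0 0 255;0 0 0 0 0 0 255",
)

```text
time_s: 17.5
ee_pos: [0.549, -0.0745, 0.0397]
eef_rot: [3.141, 0.0, 1.91]
force: [0.0, 1.0, 5.1]
grip_width: 0.0006
grip_force: 2.5
```

>>> carry_out(
  motion="0.0006 0.0002 0 0 0 0 255;0.0006 0.0002 0 0 0 0 255;0 0 0 0 0 0 255;0 0 0 0 0 0 255;0 0 0.01 0 0 0 255;0 0 0.02 0 0 0 255;0.011 -0.0312 0.015 0 0 0 255;0.011 -0.0312 0 0 0 0 255;0.011 -0.0312 0 0 0 0 255;0 0 0 0 0 0 255;0 0 0 0 0 0 255;0 0 0 0 0 0 255",
)

```text
time_s: 18.5
ee_pos: [0.5823, -0.167, 0.0843]
eef_rot: [-3.141, -0.0, 1.91]
force: [0.2, 0.4, -1.2]
grip_width: 0.0003
grip_force: 0.0
```

Run:
```python
from station import ctrl
from h import *
o=ctrl.get_obs();print(tim(o["ee_pos"]))
c=ctrl.camera("wrist");np.savez("w6.npz",**c)
r,d=digits(c);print(d)
cv2.imwrite("pics/w6.png",r[:,:,::-1])
```

```text
[   0.31841497 -113.38852939   84.26180895]
{'tens': [((np.int32(267), np.int32(153), np.int32(49), np.int32(78), np.int32(1189)), 'mid x mm', np.float64(0.08))], 'units': [((np.int32(545), np.int32(157), np.int32(48), np.int32(78), np.int32(1041)), 'mid x mm', np.float64(-0.58))]}
```

View pics/w6.png

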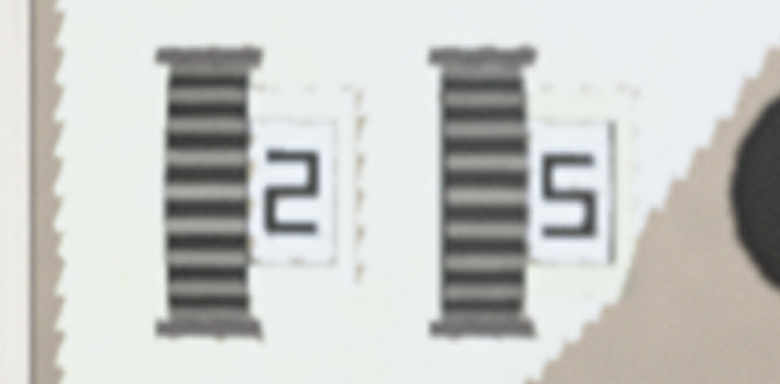

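The view shows 2 and 5 both square in their windows, within 0.6 mm. Now to close the guard.

>>> carry_out(
  motion="-0.0097 0.0275 0 0 0 0 255;-0.0097 0.0275 0 0 0 0 255;-0.0097 0.0275 0 0 0 0 255;-0.0097 0.0275 0 0 0 0 255;-0.0097 0.0275 0 0 0 0 255;-0.0097 0.0275 0 0 0 0 255;-0.0097 0.0275 0 0 0 0 255;-0.0097 0.0275 0 0 0 0 255;0 0 -0.012 0 0 0 255;0 0 -0.012 0 0 0 255;0 0 0 0 0 0 255;0 0 -0.007 0 0 0 255;0 0 -0.005 0 0 0 255;0 0 -0.0023 0 0 0 255;0 0 0 0 0 0 255",
)

```text
time_s: 19.8
ee_pos: [0.5048, 0.0527, 0.0456]
eef_rot: [-3.141, -0.0, 1.91]
force: [-0.6, 0.1, -0.7]
grip_width: 0.0002
grip_force: 0.0
```

Run:
```python
from station import ctrl
from h import *
o=ctrl.get_obs();print(tim(o["ee_pos"]),o["force"])
```

```text
[  0.45110216 119.5883479   45.5771444 ] [-0.60547239  0.07475298 -0.65752435]
```

>>> carry_out(
  motion="0.0013 -0.0038 0 0 0 0 255;0.0027 -0.0075 0 0 0 0 255;0.0027 -0.0075 0 0 0 0 255;0.0027 -0.0075 0 0 0 0 255;0.0027 -0.0075 0 0 0 0 255;0.0027 -0.0075 0 0 0 0 255;0.0027 -0.0075 0 0 0 0 255;0.0027 -0.0075 0 0 0 0 255;0.0027 -0.0075 0 0 0 0 255;0.0027 -0.0075 0 0 0 0 255;0.0027 -0.0075 0 0 0 0 255;0.0027 -0.0075 0 0 0 0 255;0 0 0 0 0 0 255",
)

```text
time_s: 20.88
ee_pos: [0.5364, -0.035, 0.0462]
eef_rot: [3.141, 0.0, 1.909]
force: [0.2, 0.9, -0.6]
grip_width: 0.0003
grip_force: 0.0
```

```bash
cat >> h.py <<'E'
def guard(ctrl):
    o=ctrl.get_obs();print(tim(o["ee_pos"]),o["force"])
    P=tim(cloud(ctrl.camera("wrist")));m=(abs(P[...,0])<40)&(P[...,2]>70)&(P[...,2]<81)&(P[...,1]>0)&(P[...,1]<170)
    print("guard far edge (home 43.3)",np.percentile(P[m][:,1],[95,99]))
    for a,b in((3,38),):
        m=(abs(P[...,0])<20)&(P[...,2]>70)&(P[...,2]<95)&(P[...,1]>30)&(P[...,1]<36);print("tab z",np.percentile(P[m][:,2],[25,50,75]))
E
python3 - <<'E'
from station import ctrl
from h import *
guard(ctrl)
E
```

```text
[ 1.01989732 26.40615338 46.15428926] [ 0.17278196  0.89175556 -0.64524041]
guard far edge (home 43.3) [55.42440203 55.75076474]
tab z [78.25664736 78.78398769 79.45218971]
```

>>> carry_out(
  motion="0.0013 -0.0038 0 0 0 0 255;0.001 -0.0028 0 0 0 0 255;0.001 -0.0028 0 0 0 0 255;0.0007 -0.0019 0 0 0 0 255;0.0005 -0.0014 0 0 0 0 255;0.0003 -0.0009 0 0 0 0 255;0 0 0 0 0 0 255;0 0 0 0 0 0 255",
)

```text
time_s: 21.6
ee_pos: [0.5409, -0.0471, 0.0461]
eef_rot: [3.141, 0.0, 1.911]
force: [-1.0, 1.5, 4.1]
grip_width: 0.0003
grip_force: 2.5
```

Run:
```python
from station import ctrl
from h import *
guard(ctrl)
```

```text
[ 1.25504527 13.40004439 46.12244421] [-0.95334045  1.52932498  4.11527096]
guard far edge (home 43.3) [43.33487834 43.63133702]
tab z [79.6476976  80.07371175 80.54635097]
```

>>> carry_out(
  motion="0.0005 -0.0014 0 0 0 0 255;0 0 0 0 0 0 255;0 0 0.002 0 0 0 255;0 0 0.002 0 0 0 255;0 0 0 0 0 0 255;-0.0005 0.0014 0.002 0 0 0 255;0 0 0.01 0 0 0 255;0 0 0.02 0 0 0 255;0 0 0.01 0 0 0 255;0 0 0 0 0 0 255",
)

```text
time_s: 22.48
ee_pos: [0.5422, -0.0475, 0.0947]
eef_rot: [3.138, 0.002, 1.91]
force: [0.2, 0.3, 0.7]
grip_width: 0.0002
grip_force: 0.0
```

Run:
```python
from station import ctrl
from h import *
guard(ctrl)
P=tim(cloud(ctrl.camera("side")))
c=ctrl.camera("wrist");P=tim(cloud(c));g=c["pixels"].astype(int).sum(2)
m=(abs(P[...,0])<20)&(P[...,1]>8)&(P[...,1]<32)&(P[...,2]<95)&(g<330);print("pad z",np.percentile(P[m][:,2],[25,50,75]),m.sum())
```

```text
[ 2.33841472 12.69197243 94.67510996] [0.21042079 0.30731787 0.65101913]
guard far edge (home 43.3) [43.35946915 43.57220112]
tab z [82.31354102 82.72896422 83.1702657 ]
pad z [82.39226475 82.80477028 83.22700471] 1385
```

The guard is home and the tab is up at 82.8 mm, as it was at the start, so it is latched. Next is the start button.

>>> carry_out(
  motion="0.0086 -0.0255 0 0 0 0 255;0.0086 -0.0255 0 0 0 0 255;0.0086 -0.0255 0 0 0 0 255;0.0086 -0.0255 0 0 0 0 255;0.0088 -0.0256 0 0 0 0 255;0 0 -0.015 0 0 0 255;0 0 -0.015 0 0 0 255;0 0 -0.005 0 0 0 255;0 0 0 0 0 0 255;0 0 0 0 0 0 255",
)

```text
time_s: 23.47
ee_pos: [0.5839, -0.1744, 0.0569]
eef_rot: [-3.141, -0.0, 1.911]
force: [0.2, -0.9, 0.5]
grip_width: 0.0007
grip_force: 0.0
```

Run:
```python
from station import ctrl
from h import *
o=ctrl.get_obs();print(tim(o["ee_pos"]),o["force"])
```

```text
[  -0.62945184 -120.95530793   56.91763235] [ 0.18508279 -0.85728307  0.45346638]
```

>>> carry_out(
  motion="0.0006 -0.0006 -0.002 0 0 0 255;0 0 -0.002 0 0 0 255;0 0 -0.002 0 0 0 255;0 0 -0.0015 0 0 0 255;0 0 -0.0015 0 0 0 255;0 0 0 0 0 0 255;0 0 0 0 0 0 255",
)

```text
time_s: 24.05
ee_pos: [0.5851, -0.1753, 0.0487]
eef_rot: [3.14, 0.001, 1.911]
force: [0.2, 0.6, 7.3]
grip_width: 0.0006
grip_force: 3.6
```

>>> carry_out(
  motion="0 0 -0.0007 0 0 0 255;0 0 -0.0004 0 0 0 255;0 0 0 0 0 0 255;0 0 0 0 0 0 255",
)

```text
time_s: 24.38
ee_pos: [0.5852, -0.1754, 0.0486]
eef_rot: [3.14, 0.001, 1.911]
force: [-2.7, 2.4, 15.2]
grip_width: 0.0007
grip_force: 7.8
```

Bottomed out at 15 N with no further travel. I'll release it and back away.

>>> carry_out(
  motion="0 0 0.004 0 0 0 255;0 0 0.006 0 0 0 255;0 0 0.02 0 0 0 255;0 0 0.03 0 0 0 255;0 0 0.02 0 0 0 255;0.0057 -0.0162 0 0 0 0 255;0.0057 -0.0162 0 0 0 0 255;0 0 0 0 0 0 255;0 0 0 0 0 0 255;0 0 0 0 0 0 255",
)

```text
time_s: 25.22
ee_pos: [0.5956, -0.2072, 0.1264]
eef_rot: [-3.141, -0.001, 1.911]
force: [-0.2, 0.7, -0.6]
grip_width: 0.0005
grip_force: 0.0
```

Run:
```python
from station import ctrl
from h import *
c=ctrl.camera("top");a=dict(np.load("top0.npz"))
cv2.imwrite("pics/end.png",np.hstack([a["pixels"][110:260,185:385],c["pixels"][110:260,185:385]]).repeat(2,0).repeat(2,1)[:,:,::-1])
guard(ctrl)
w=ctrl.camera("wrist");P=tim(cloud(w));m=(np.hypot(P[...,0],P[...,1]+122)<9)&(P[...,2]<100);print("button z",np.median(P[m][:,2]) if m.any() else None)
```

```text
[  -0.43168229 -155.52871042  126.52720764] [-1.02897486  0.49028828 -0.03962892]Traceback (most recent call last):
  File "<stdin>", line 5, in <module>
  File "h.py", line 36, in guard
    print("guard far edge (home 43.3)",np.percentile(P[m][:,1],[95,99]))
                                       ~~~~~~~~~~~~~^^^^^^^^^^^^^^^^^^^
    return _quantile_unchecked(
        a, q, axis, out, overwrite_input, method, keepdims, weights)
    return _ureduce(a,
                    func=_quantile_ureduce_func,
    ...<5 lines>...
                    overwrite_input=overwrite_input,
                    method=method)
    r = func(a, **kwargs)
    result = _quantile(arr,
                       quantiles=q,
    ...<2 lines>...
                       out=out,
                       weights=wgt)
    slices_having_nans = np.isnan(arr[-1, ...])
                                  ~~~^^^^^^^^^
IndexError: index -1 is out of bounds for axis 0 with size 0
```

View pics/end.png

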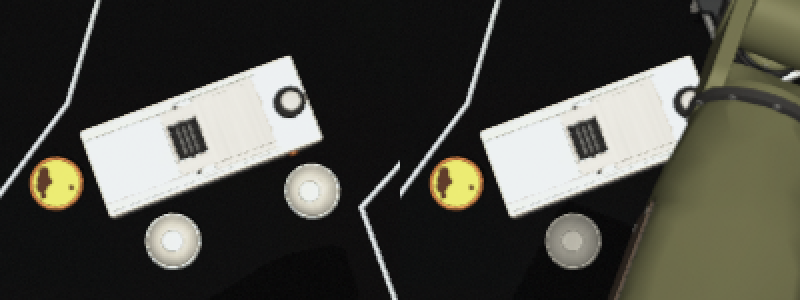

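The before/after view shows the guard home and the tart and left tin unmoved. The arm hides the right tin, but nothing came near it. Handing in.

```bash
python3 -c "
from station import ctrl
print(ctrl.hand_in())"
```

```text
the job is handed in; nothing more can be done
None
```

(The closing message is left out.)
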